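# Turn the reagent carousel and set the bottle to warm

## Task

Turn the reagent carousel (the black knob at its centre turns it) until the tall round bottle stands in the middle of the opening in the clear cover. Then lift that bottle out, keep it upright, and stand it in the middle of the round steel plate on the small warmer, and let go.

Things in the scene. Friction and masses are not known exactly. Their poses are not given: they have to be found in the camera images.
- bottle: Tall round bottle, brown glass, about 200 g: body 54 mm across and 54 mm high, white round cap 34 mm across from 72 to 94 mm above its foot. Origin at the centre of its foot, z up. Starts on the carousel's deck, 110 mm from the carousel's axis, under the clear roof left or right of the opening. The other brown containers there are a tall square bottle, a low wide jar and a small vial.
- cover: Fixed frame of the carousel: round cream foot 380 mm across; clear roof on posts, 140 to 145 mm above the bench. Origin on the carousel's vertical axis, at bench level. Its -x axis points to the opening's middle: a grey-edged notch in the roof, 170 mm wide, open at the front, back edge 35 mm from the axis. The bottle should come to stand 110 mm from the axis along -x.
- deck (a joint): Turn of the aluminium deck, rad, anticlockwise from above, range -3.1 to 3.1, starts near 0. Disc 320 mm across, top 40 mm above the bench, five compartments between low radial walls (to 58 mm). On its axis, above the roof, the round black knob that turns it: 48 mm across, from 172 to 208 mm above the bench. Turns easily (0.06 N m), stays where left; containers ride along.
- warmer: Small cream sample warmer, fixed, 150 x 180 mm, case top 48 mm above the bench. Origin under the centre of the case at bench level. On top a round flat steel plate 90 mm across, upper face 56 mm above the bench, centred 10 mm along the warmer's +x axis from the origin.
Not all that is in view belongs to the job. Of the things that look like the warmer, the larger one is meant.

How it is judged:
By the outcome, as a careful person would: the job done as asked, in the order asked, and still so for the second after the job is handed in, with the robot touching nothing.
It also fails if it takes over 45 s, if anything falls off the work surface, if the arm or the gripper's body presses on something with over 40 N, if the wrist force passes 120 N, or if a joint passes its speed limit or range.

## Robot

A 6-joint arm with a two-finger parallel gripper is mounted at the origin on the work surface. World frame = base frame: x ahead of the robot, y to its left, z up, the work surface at z = 0. Lengths are in m, angles in rad, forces in N, time in s.
With the tool pointing down it reaches from about 0.275 to 1 m from the base axis. Payload 8.4 kg.
Tool frame: the origin (TCP) lies midway between the tips of the shut fingers; the grasp point (between the pads) lies 19 mm behind it (r.grip_depth is the distance from the TCP to the grasp point, in m); z points along the fingers, y is the direction in which the jaws open and shut (so a half turn about z gives the same grasp; the last joint's range is limited). The gripper opens to 85 mm and grips with 20 to 120 N. Pads are 22 mm wide; open, the fingers measure 114 mm over their backs; the gripper's body (76 mm by 85 mm) begins 54 mm behind the grasp point. The pads swing forward as they close: fully open they stand 13 mm farther back than shut.
Start: joints at [-1.289, 0.353, 1.633, -0, 1.155, -0.002], TCP at [0.175, -0.6, 0.231] pointing down, gripper open.
Joint ranges: [-2.63, 2.63], [-0.92, 2.1], [0.06, 2.66], [-1.3, 4.44], [0, 2.69], [-3.02, 3.02]. Speed limits (rad/s): [2.22, 2.22, 2.79, 3.14, 3.14, 3.14].

## Interface

Orientations are given as a unit quaternion [x, y, z, w].
In Python, from station import r gives the robot as it stands.
- The arm moves only by the tool apply_moves, never from a script. Its argument "rows" is a list of rows, each an object with "claw": the opening in per cent of the stroke, from 0 (shut) to 100 (fully open); "dp": the shift along the tool's x, y, z in cm, a list of three; "spin": the turn about the tool's z in degrees. In form: [{"claw": claw, "dp": [x, y, z], "spin": spin}, ...]. A call has exactly 8 rows; each row is the pose to reach, as a shift and turn from the pose measured when the call began, along the tool's axes at that moment; what a row does not reach only later rows make up. A row lasts 1/10 s, in which the tool goes at most 50 mm and 8.59 degrees, less where a joint would pass 70% of its speed; a pose out of reach is approached as far as the arm can. A call with a gripper value outside its range is refused whole. The fingers move at their own pace and stop on an object; "newtons" is the grip in N (left out, the last holds). Time passes only in rows, so rows that repeat a pose let the fingers close, or fill a call up. It gives the time, the measured TCP pose, the force and the opening at its end, in the units of the state.
- r.sense(): the state, without advancing time (a new reading comes with each control period).
- r.read_camera(name): name is "scene" or "side" or "wrist"; returns (picture, depth): 384x512x3 uint8, red, green, blue; 384x512 float32, m along the optical axis (not along the pixel's ray), 0 where there is no reading.
- r.get_calibration(name): a dict with "intrinsics" (3x3 intrinsics, pixels), "R" (3x3) and "t" (3): a world point X has camera coordinates R X + t. Camera axes: x right, y down, z forward; pixel columns grow to the right and rows downward; lengths in m; the calibration is good to about 2 mm. A picture is of the moment at which its call begins: read the wrist's pose just before it. get_calibration takes no time and is no camera call; for the wrist camera it gives the pose at the moment of the call.
- r.job_done(): hands the job in, once; it reports no verdict.
The state is a dict: "t": time; "joint_pos": joint angles; "qd": joint speeds; "effort": joint torques, N m; "ee_pos": TCP position; "eef_rot": TCP orientation; "force": force on the tool from outside, world axes, zero at the start; "moment": the same for the moment, N m; "width": opening from 0.0 (shut) to 1.0 (fully open).
Only numpy, scipy, OpenCV 4.12 (cv2) and the standard library are available. Lean on these libraries where they do the work, as an engineer would, in place of code of your own. Each camera call takes 0.05 s, during which the arm holds its last target.

## Working session

There is one attempt and no reset: what is moved stays moved. The work goes in short steps, Python scripts to look and compute and a tool call to move; the robot and the scene stay as the last step left them, time stands still between calls to the robot, and variables do not carry over. Pictures are saved under pics/ and viewed, and the job is handed in when it is done.

Besides the shell and the picture viewer there is one more tool, called after "Call:" by a JSON object that holds its "method" and its "body", one argument or row to a line. apply_moves: Moves the arm, as the interface text tells. Its arguments: {"type":"object","properties":{"rows":{"type":"array"},"newtons":{"type":"number"}},"required":["rows"]}

```bash
mkdir -p pics; ls
cat > h.py <<'E'
import numpy as np, cv2
from station import r
def snap(n,tag):
    p,d=r.read_camera(n); c=r.get_calibration(n)
    np.savez(f'{tag}.npz',p=p,d=d,K=c['intrinsics'],R=c['R'],t=c['t'])
    cv2.imwrite(f'pics/{tag}.png',p[:,:,::-1]); return p,d,c
def load(tag): return np.load(f'{tag}.npz')
def ray(f,u,v):
    K,R,t=f['K'],f['R'],f['t']; d=R.T@np.linalg.inv(K)@np.array([u,v,1.]); return -R.T@t,d
def atz(f,u,v,z):
    o,d=ray(f,u,v); return o+d*(z-o[2])/d[2]
def dep(f,u,v):
    o,d=ray(f,u,v); return o+d*f['d'][int(v),int(u)]
def proj(f,X):
    x=f['K']@(f['R']@np.array(X)+f['t']); return x[:2]/x[2]
def crop(tag,u0,v0,u1,v1,s,name):
    f=load(tag); c=f['p'][v0:v1,u0:u1,::-1]; cv2.imwrite(f'pics/{name}.png',cv2.resize(c,None,fx=s,fy=s,interpolation=cv2.INTER_CUBIC))
E
python3 - <<'E'
from h import *
snap('scene','s0');snap('side','d0');print(r.sense())
E
```

```text
pics
{'t': 0.1, 'joint_pos': array([-1.28941411e+00,  3.53560808e-01,  1.63402640e+00, -9.76873145e-06,
        1.15518693e+00, -2.42806381e-03]), 'qd': array([ 7.27090604e-05, -1.28866410e-03, -4.98528775e-04,  5.18180203e-04,
       -1.08767159e-03, -9.33671579e-05]), 'effort': array([ 1.11758523e-03, -6.06357408e+01, -3.42821789e+01,  2.48697899e-05,
        4.01429774e-03,  1.30386999e-05]), 'ee_pos': array([ 0.17487832, -0.59961681,  0.23066232]), 'eef_rot': array([ 9.89947898e-01,  1.41431293e-01, -8.65524080e-05, -5.84386384e-04]), 'force': array([ 0.10800938, -0.08008468, -0.02540067]), 'moment': array([-0.03422475,  0.00196403, -0.00662538]), 'width': 1.001680255674699}
```

View pics/s0.png

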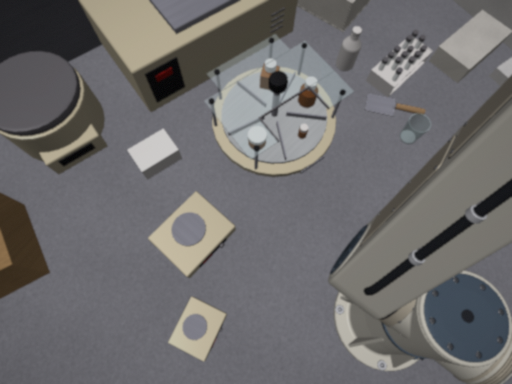

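View pics/d0.png

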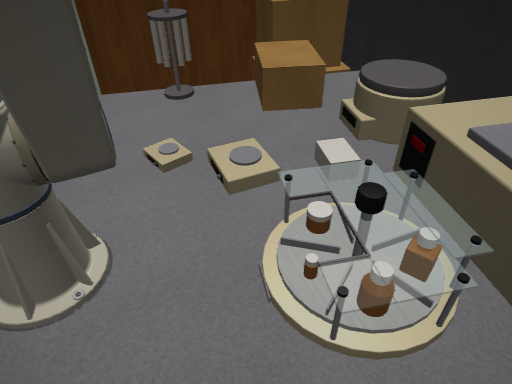

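Run:
```python
from h import *
crop('s0',195,30,355,180,5,'s0c'); crop('d0',255,150,490,350,3.4,'d0c'); crop('s0',140,180,250,370,3,'s0w')
f=load('s0')
for n,u,v in [('knob',278,82),('plateL',188,229),('plateS',195,326)]: print(n,dep(f,u,v))
print(-f['R'].T@f['t'])
g=load('d0')
for n,u,v in [('knob',370,192),('plateL',245,156),('cap',383,272),('jar',319,210)]: print(n,dep(g,u,v))
```

```text
knob [ 0.61378437 -0.11040561  0.20724417]
plateL [0.46712522 0.28076656 0.05502254]
plateS [0.25710449 0.39588206 0.03467785]
[0.19306518 0.27592425 0.95419266]
knob [ 0.6182837  -0.12235416  0.20849075]
plateL [0.46743122 0.26905092 0.0574481 ]
cap [ 0.59620571 -0.24014156  0.14621378]
jar [ 0.57436804 -0.02206255  0.09059203]
```

View pics/s0c.png

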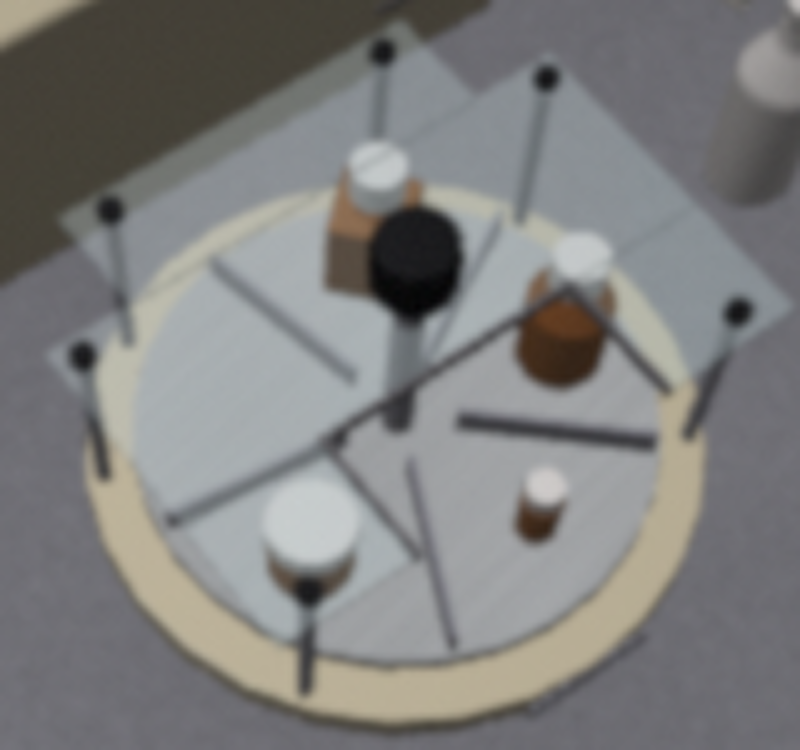

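View pics/d0c.png

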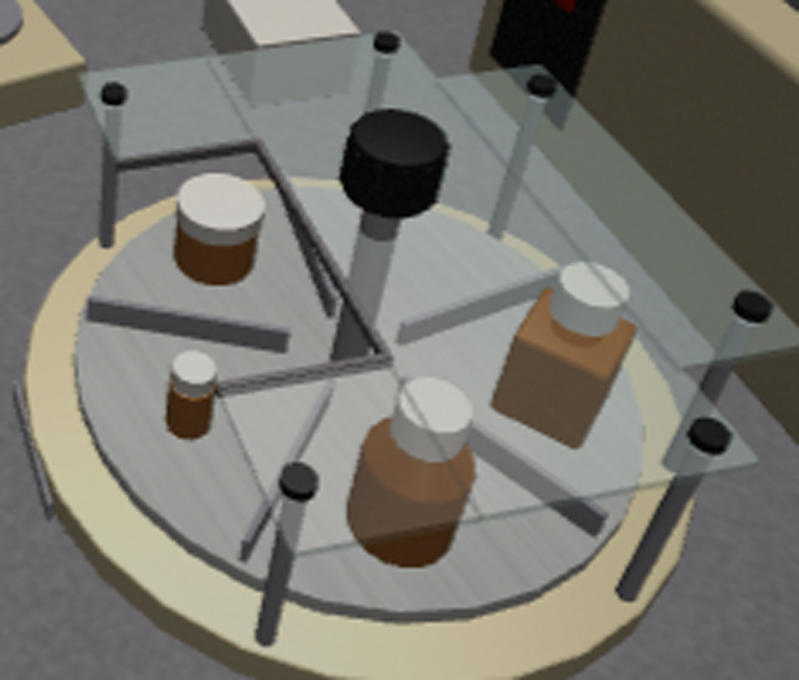

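View pics/s0w.png

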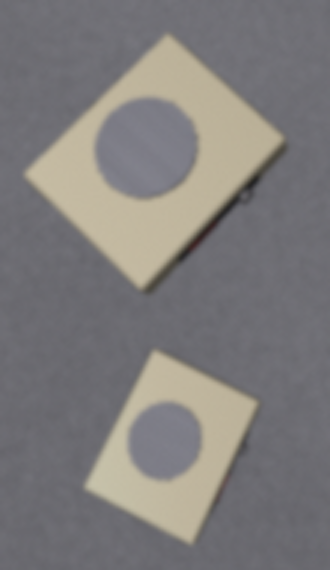

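```bash
cat > m.py <<'E'
from h import *
def cloud(f):
    H,W=f['d'].shape; u,v=np.meshgrid(np.arange(W),np.arange(H)); K,R,t=f['K'],f['R'],f['t']
    P=np.stack([u,v,np.ones_like(u)],-1)@np.linalg.inv(K).T*f['d'][...,None]; return (P-t)@R
def circ(Q):
    (c,rad)=cv2.minEnclosingCircle(Q.astype(np.float32)); return c,rad
E
python3 - <<'E'
from m import *
for tag in ['s0','d0']:
    f=load(tag); P=cloud(f); p=f['p'].astype(int)
    dark=p.max(-1)<60
    m=dark&(abs(P[...,2]-.208)<.004)&(np.hypot(P[...,0]-.616,P[...,1]+.116)<.05)
    m2=(abs(P[...,2]-.056)<.004)&(np.hypot(P[...,0]-.467,P[...,1]-.275)<.08)&(abs(p[...,0]-p[...,2])<25)
    for n,k in (('knob',m),('plate',m2)):
        Q=P[k][:,:2]; print(tag,n,len(Q),Q.mean(0),circ(Q), np.median(P[k][:,2]))
        # ellipse centre by pixel -> plane
        cs,_=cv2.findContours(k.astype(np.uint8),cv2.RETR_EXTERNAL,cv2.CHAIN_APPROX_NONE); c=max(cs,key=cv2.contourArea)
        pts=np.array([atz(f,u,v,.208 if n=='knob' else .056)[:2] for u,v in c[:,0]])
        print('   ',cv2.fitEllipse((pts*1000).astype(np.float32)))
    cr=(p[...,0]-p[...,2]>25)&(abs(P[...,2])<.03)&(np.hypot(P[...,0]-.616,P[...,1]+.116)<.22)
    print('foot z',np.median(P[cr][:,2]))
    # cap: white pixels
    def ns(u,v,n,z): print(n,atz(f,u,v,z))
    if tag=='s0':
        for a in [(565,290),(335,445),(668,390),(420,558)]: ns(195+a[0]/5,30+a[1]/5,'notch',.145)
        ns(195+582/5,30+252/5,'captop',.134); ns(195+562/5,30+368/5,'foot',.04)
    else:
        for a in [(390,358),(258,145),(220,390),(118,160)]: ns(255+a[0]/3.4,150+a[1]/3.4,'notch',.145)
        ns(255+433/3.4,150+400/3.4,'captop',.134)
E
```

```text
s0 knob 217 [ 0.62112649 -0.11477748] ((0.6217436790466309, -0.11513204127550125), 0.023404711857438087) 0.20744825233815006
    ((621.0245361328125, -114.5910415649414), (43.60511779785156, 44.8569221496582), 57.759063720703125)
s0 plate 888 [0.4673079  0.28118792] ((0.46812841296195984, 0.28002867102622986), 0.045507367700338364) 0.05586640898084489
    ((467.7131042480469, 280.8890075683594), (86.74805450439453, 87.75509643554688), 106.33979797363281)
foot z 0.023766264180197956
notch [ 0.58550923 -0.19802069  0.145     ]
notch [ 0.57952615 -0.03740952  0.145     ]
notch [ 0.5035494  -0.20331366  0.145     ]
notch [ 0.49990324 -0.03375929  0.145     ]
captop [ 0.60518406 -0.22812814  0.134     ]
foot [ 0.59324846 -0.22268704  0.04      ]
d0 knob 426 [ 0.62205593 -0.12128119] ((0.6228971481323242, -0.11854555457830429), 0.02438846044242382) 0.2090834982258421
    ((622.7623901367188, -119.86299133300781), (46.5561408996582, 49.89262008666992), 151.4864501953125)
d0 plate 487 [0.46876303 0.2751424 ] ((0.4700961709022522, 0.2794042229652405), 0.04604942351579666) 0.05719039196008525
    ((469.375732421875, 278.0372009277344), (87.86492919921875, 92.72322845458984), 170.12567138671875)
foot z 0.02522460493751047
notch [ 0.59187672 -0.20340342  0.145     ]
notch [ 0.58886425 -0.0356914   0.145     ]
notch [ 0.50660702 -0.20547043  0.145     ]
notch [ 0.50595935 -0.03164221  0.145     ]
captop [ 0.60630739 -0.22309176  0.134     ]
```

```bash
cat > go.py <<'E'
from h import *
from scipy.spatial.transform import Rotation as Ro
def dp(X):
    s=r.sense(); R=Ro.from_quat(s['eef_rot']).as_matrix()
    print('t',round(s['t'],2),'ee',s['ee_pos'].round(4),'xaxis yaw',np.degrees(np.arctan2(R[1,0],R[0,0])).round(1),'zax',R[:,2].round(3),'j',s['joint_pos'].round(2),'F',s['force'].round(1),'w',round(float(s['width']),3))
    for x in np.atleast_2d(X): print('dp cm',(R.T@(np.array(x)-s['ee_pos'])*100).round(2))
E
python3 - <<'E'
from go import *
dp([[.622,-.117,.29]])
E
```

```text
t 0.1 ee [ 0.1749 -0.5996  0.2307] xaxis yaw 16.3 zax [-0.     0.001 -1.   ] j [-1.29  0.35  1.63 -0.    1.16 -0.  ] F [ 0.1 -0.1 -0. ] w 1.002
dp cm [ 56.44 -33.82  -5.89]
```

Candidates for the bottle in the scene view are the round brown bottle at (307,93), the square bottle at (270,75), the jar at (257,137), the vial at (304,131) and the grey wash bottle at (352,45). I choose (307,93): the crop shows a round body with a narrower white cap. For the warmer, I take the larger one at (188,229), not the small one at (195,326).

Call:
{"method": "apply_moves", "body": {
  "rows": [
    {"claw": 100,"dp": [4,-2.4,-4],"spin": -8},
    {"claw": 100,"dp": [8,-4.8,-6],"spin": -16},
    {"claw": 100,"dp": [12,-7.2,-6],"spin": -24},
    {"claw": 100,"dp": [16,-9.6,-6],"spin": -32},
    {"claw": 100,"dp": [20,-12,-6],"spin": -40},
    {"claw": 100,"dp": [24,-14.4,-6],"spin": -48},
    {"claw": 100,"dp": [28,-16.8,-6],"spin": -56},
    {"claw": 100,"dp": [32,-19.2,-6],"spin": -64}
  ],
  "newtons": 30
}}

```text
t: 0.9
ee_pos: [0.4292, -0.324, 0.2907]
eef_rot: [0.763, 0.647, 0.0, -0.001]
force: [0.9, -0.5, 0.7]
width: 1.002
```

Run:
```python
from go import *
dp([[.622,-.117,.29]])
```

```text
t 0.9 ee [ 0.4292 -0.324   0.2907] xaxis yaw 80.6 zax [-0.001  0.001 -1.   ] j [-0.65  0.16  1.75  0.    1.23 -0.49] F [ 0.9 -0.5  0.7] w 1.002
dp cm [23.57 15.64  0.09]
```

Call:
{"method": "apply_moves", "body": {
  "rows": [
    {"claw": 100,"dp": [4,2.6,0],"spin": 0},
    {"claw": 100,"dp": [8,5.2,0],"spin": 0},
    {"claw": 100,"dp": [12,7.9,0],"spin": 0},
    {"claw": 100,"dp": [16,10.5,0],"spin": 0},
    {"claw": 100,"dp": [20,13.1,0],"spin": 0},
    {"claw": 100,"dp": [22.5,14.8,0],"spin": 0},
    {"claw": 100,"dp": [23.6,15.6,0],"spin": 0},
    {"claw": 100,"dp": [23.6,15.6,0],"spin": 0}
  ]
}}

```text
t: 1.7
ee_pos: [0.6222, -0.1157, 0.2903]
eef_rot: [0.762, 0.647, -0.0, -0.001]
force: [-0.3, 0.1, -0.3]
width: 0.998
```

Run:
```python
from go import *
snap('wrist','w1'); dp([.622,-.117,.171])
f=load('w1'); print(proj(f,[.622,-.117,.208]), -f['R'].T@f['t'])
```

```text
t 1.75 ee [ 0.6213 -0.1167  0.2904] xaxis yaw 80.6 zax [-0.002  0.001 -1.   ] j [-0.19  0.32  1.55  0.    1.28 -0.03] F [-0.3 -0.9 -0.3] w 0.999
dp cm [-0.02  0.09 11.94]
[256.34382894 198.21426183] [ 0.63343057 -0.04537891  0.43308918]
```

View pics/w1.png

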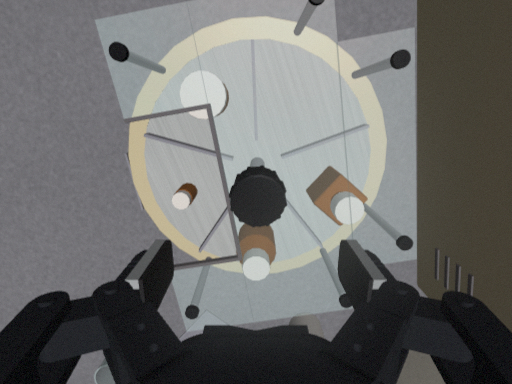

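Run:
```python
from m import *
f=load('w1'); P=cloud(f); p=f['p'].astype(int)
m=(p.max(-1)<60)&(abs(P[...,2]-.208)<.006)&(np.hypot(P[...,0]-.622,P[...,1]+.117)<.04)
c=max(cv2.findContours(m.astype(np.uint8),0,1)[0],key=cv2.contourArea)
print(cv2.fitEllipse(c), (e:=cv2.fitEllipse(np.array([atz(f,u,v,.208)[:2]*1000 for u,v in c[:,0]],np.float32))), np.median(P[m][:,2]))
crop('w1',110,70,370,300,3,'w1c')
```

```text
((257.5045471191406, 198.28842163085938), (53.96958923339844, 54.71733856201172), 74.71321868896484) ((622.8329467773438, -117.89964294433594), (45.96430969238281, 47.756771087646484), 167.03073120117188) 0.2079390605468114
```

View pics/w1c.png

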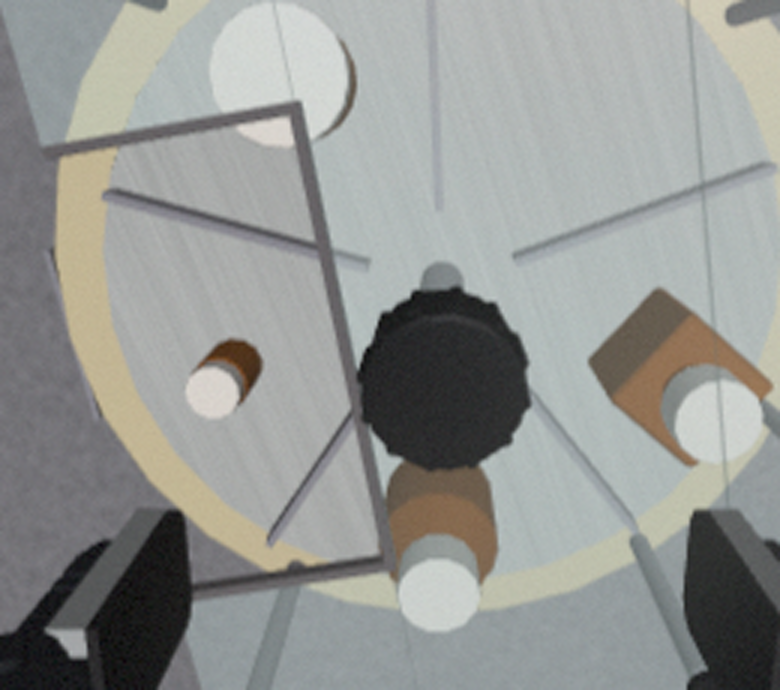

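Run:
```python
from go import *
f=load('w1')
A=np.array([.6225,-.1175])
C=[atz(f,110+a/3,70+b/3,.145)[:2] for a,b in [(297,108),(388,562),(50,153),(200,588)]]
print(np.array(C).round(4)); C=np.array(C)
n=C[0]-C[1]; print('back edge yaw',np.degrees(np.arctan2(n[1],n[0])), 'w',np.hypot(*n))
for a,b in ((0,2),(1,3)):
  d=C[b]-C[a]; print('side yaw',np.degrees(np.arctan2(d[1],d[0])))
cap=atz(f,110+438/3,70+597/3,.134)[:2]; d=cap-A; print('cap',cap,np.hypot(*d),np.degrees(np.arctan2(d[1],d[0])))
j=atz(f,110+283/3,70+73/3,.1)[:2];print('jar',j)
dp([.6225,-.1175,.171])
```

```text
[[ 0.5883 -0.0359]
 [ 0.5881 -0.2043]
 [ 0.5044 -0.0366]
 [ 0.5142 -0.2037]]
back edge yaw 89.92914338120134 w 0.1684060630177071
side yaw -179.50749245406527
side yaw 179.55906196880161
cap [ 0.60339392 -0.22914273] 0.11326580306940336 -99.71128749828728
jar [ 0.57864981 -0.02131613]
t 1.75 ee [ 0.6213 -0.1167  0.2904] xaxis yaw 80.6 zax [-0.002  0.001 -1.   ] j [-0.19  0.32  1.55  0.    1.28 -0.03] F [-0.3 -0.9 -0.3] w 0.999
dp cm [-0.06  0.15 11.94]
```

Call:
{"method": "apply_moves", "body": {
  "rows": [
    {"claw": 100,"dp": [-0.1,0.1,4],"spin": 0},
    {"claw": 100,"dp": [-0.1,0.1,8],"spin": 0},
    {"claw": 100,"dp": [-0.1,0.1,11],"spin": 0},
    {"claw": 100,"dp": [-0.1,0.1,11.9],"spin": 0},
    {"claw": 100,"dp": [-0.1,0.1,11.9],"spin": 0},
    {"claw": 40,"dp": [-0.1,0.1,11.9],"spin": 0},
    {"claw": 40,"dp": [-0.1,0.1,11.9],"spin": 0},
    {"claw": 40,"dp": [-0.1,0.1,11.9],"spin": 0}
  ],
  "newtons": 30
}}

```text
t: 2.55
ee_pos: [0.6238, -0.1183, 0.1735]
eef_rot: [0.762, 0.647, 0.001, 0.001]
force: [-7.7, 0.5, 3.3]
width: 0.553
```

Call:
{"method": "apply_moves", "body": {
  "rows": [
    {"claw": 40,"dp": [0,0,0],"spin": 5},
    {"claw": 40,"dp": [0,0,0],"spin": 11},
    {"claw": 40,"dp": [0,0,0],"spin": 18},
    {"claw": 40,"dp": [0,0,0],"spin": 25},
    {"claw": 40,"dp": [0,0,0],"spin": 32},
    {"claw": 40,"dp": [0,0,0],"spin": 39},
    {"claw": 40,"dp": [0,0,0],"spin": 45},
    {"claw": 40,"dp": [0,0,0],"spin": 50}
  ]
}}

```text
t: 3.35
ee_pos: [0.6237, -0.1183, 0.1736]
eef_rot: [0.965, 0.262, 0.001, 0.001]
force: [0.6, -0.5, -7.4]
width: 0.555
```

Run:
```python
from go import *
dp([.6225,-.1175,.171]); snap('scene','s1')
crop('s1',195,30,355,180,5,'s1c')
```

```text
t 3.35 ee [ 0.6237 -0.1183  0.1736] xaxis yaw 30.4 zax [ 0.003 -0.    -1.   ] j [-0.19  0.42  1.67  0.    1.05  0.85] F [ 0.6 -0.5 -7.4] w 0.555
dp cm [-0.07 -0.13  0.26]
```

View pics/s1c.png

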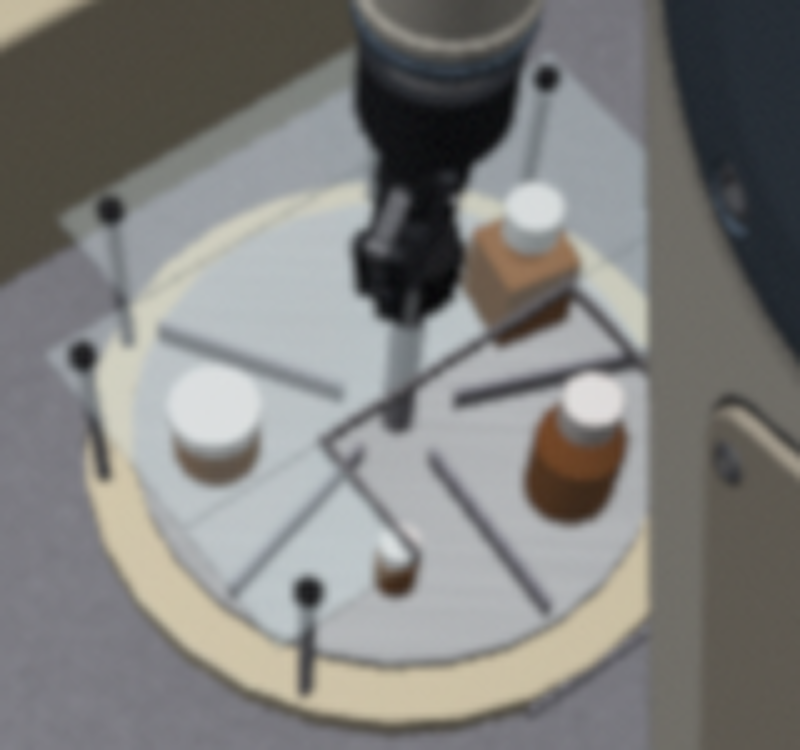

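Run:
```python
from go import *
f=load('s1')
for (a,b,z) in [(595,397,.134),(568,500,.04)]:
  c=atz(f,195+a/5,30+b/5,z)[:2]
  for A in ([.6225,-.1175],[.6215,-.115]):
    d=c-A; print(c,np.hypot(*d),np.degrees(np.arctan2(d[1],d[0])))
```

```text
[ 0.52731765 -0.17457065] 0.11098080474432458 -149.05340450840663
[ 0.52731765 -0.17457065] 0.11144046639438754 -147.6865128023467
[ 0.5197343  -0.16857688] 0.11475903363387521 -153.57158365596328
[ 0.5197343  -0.16857688] 0.11500755972484927 -152.2344125618896
```

Turned 50°, with about 31.5° still to go.

Call:
{"method": "apply_moves", "body": {
  "rows": [
    {"claw": 40,"dp": [0,0,0],"spin": 6},
    {"claw": 40,"dp": [0,0,0],"spin": 12},
    {"claw": 40,"dp": [0,0,0],"spin": 18},
    {"claw": 40,"dp": [0,0,0],"spin": 24},
    {"claw": 40,"dp": [0,0,0],"spin": 29},
    {"claw": 40,"dp": [0,0,0],"spin": 31.5},
    {"claw": 40,"dp": [0,0,0],"spin": 31.5},
    {"claw": 40,"dp": [0,0,0],"spin": 31.5}
  ]
}}

```text
t: 4.2
ee_pos: [0.6239, -0.1183, 0.1737]
eef_rot: [1.0, -0.011, 0.002, 0.0]
force: [2.1, -0.6, -7.0]
width: 0.556
```

Run:
```python
from go import *
dp([.6225,-.1175,.171]); snap('scene','s2')
crop('s2',195,30,355,180,5,'s2c'); snap('side','d2'); crop('d2',255,150,490,350,3.4,'d2c');
```

```text
t 4.2 ee [ 0.6239 -0.1183  0.1737] xaxis yaw -1.2 zax [ 0.003 -0.    -1.   ] j [-0.19  0.42  1.67  0.    1.05  1.4 ] F [ 2.1 -0.6 -7. ] w 0.556
dp cm [-0.14 -0.07  0.26]
```

View pics/s2c.png

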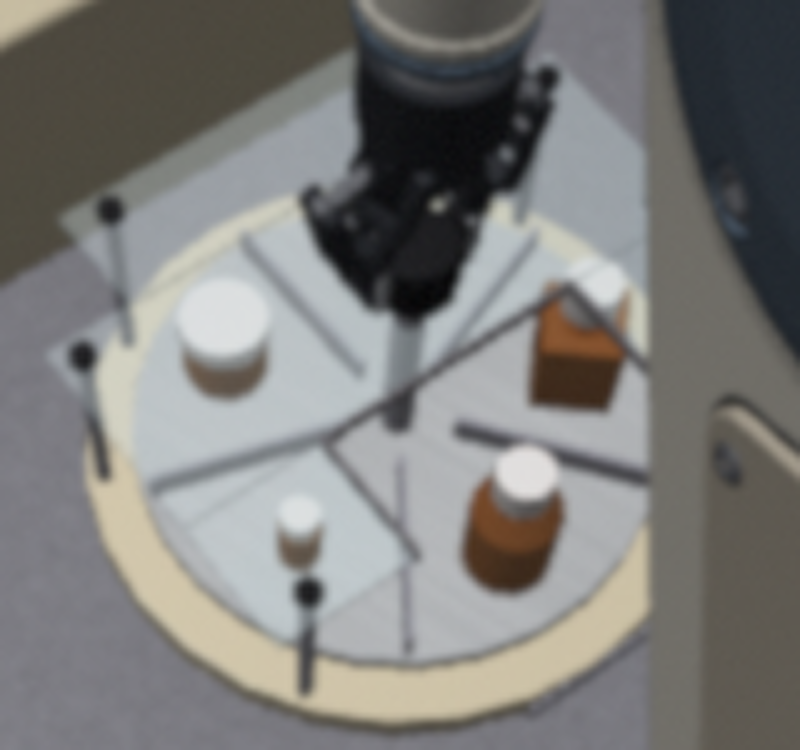

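View pics/d2c.png

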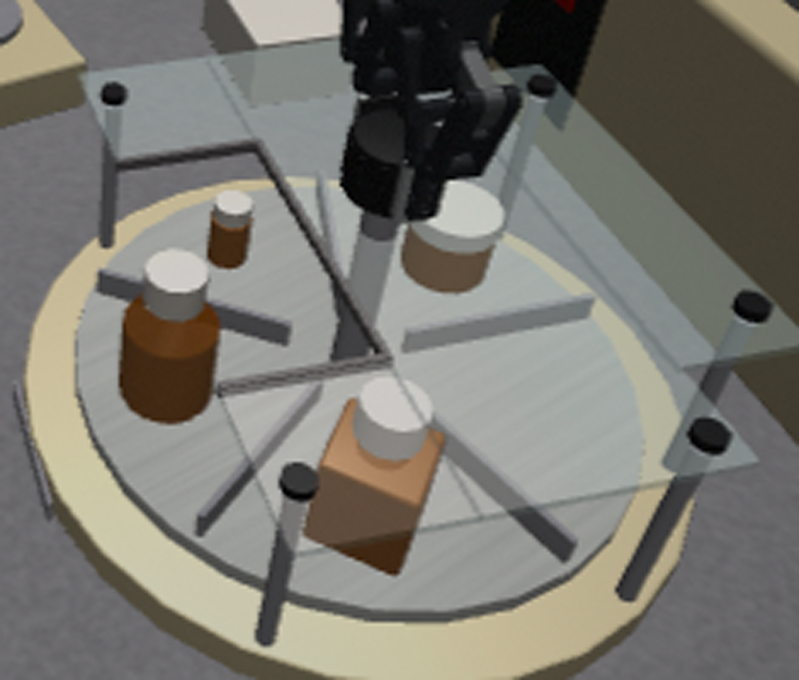

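Run:
```python
from go import *
A=np.array([.6225,-.1178])
f=load('s2'); g=load('d2')
for c in (atz(f,195+527/5,30+470/5,.134)[:2],atz(g,255+177/3.4,150+271/3.4,.134)[:2]):
    d=c-A; print(c,np.hypot(*d),np.degrees(np.arctan2(d[1],d[0])))
```

```text
[ 0.51306006 -0.11635657] 0.10944946307991381 179.2443575991025
[ 0.51544265 -0.115091  ] 0.1070916214856322 178.55048532393127
```

Call:
{"method": "apply_moves", "body": {
  "rows": [
    {"claw": 40,"dp": [0,0,0],"spin": -1.3},
    {"claw": 40,"dp": [0,0,0],"spin": -1.3},
    {"claw": 100,"dp": [0,0,0],"spin": -1.3},
    {"claw": 100,"dp": [0,0,0],"spin": -1.3},
    {"claw": 100,"dp": [0,0,0],"spin": -1.3},
    {"claw": 100,"dp": [0,0,-4],"spin": -1.3},
    {"claw": 100,"dp": [0,0,-8],"spin": -1.3},
    {"claw": 100,"dp": [0,0,-11],"spin": -1.3}
  ]
}}

```text
t: 5.1
ee_pos: [0.624, -0.1183, 0.2865]
eef_rot: [1.0, 0.0, 0.003, 0.0]
force: [0.7, 0.4, -0.6]
width: 0.997
```

Run:
```python
from go import *
dp([.51,-.118,.285])
```

```text
t 5.1 ee [ 0.624  -0.1183  0.2865] xaxis yaw 0.0 zax [ 0.006 -0.001 -1.   ] j [-0.19  0.32  1.55  0.    1.26  1.38] F [ 0.7  0.4 -0.6] w 0.997
dp cm [-11.4   -0.04   0.09]
```

Call:
{"method": "apply_moves", "body": {
  "rows": [
    {"claw": 100,"dp": [-4,0,0],"spin": -8},
    {"claw": 100,"dp": [-8,0,0],"spin": -16},
    {"claw": 100,"dp": [-11.4,0,0],"spin": -24},
    {"claw": 100,"dp": [-11.4,0,0],"spin": -32},
    {"claw": 100,"dp": [-11.4,0,0],"spin": -40},
    {"claw": 100,"dp": [-11.4,0,0],"spin": -48},
    {"claw": 100,"dp": [-11.4,0,0],"spin": -56},
    {"claw": 100,"dp": [-11.4,0,0],"spin": -60}
  ]
}}

```text
t: 5.9
ee_pos: [0.51, -0.1184, 0.2864]
eef_rot: [0.865, 0.503, 0.002, 0.002]
force: [0.5, -0.1, 0.2]
width: 0.996
```

Run:
```python
from go import *
snap('wrist','w2'); snap('scene','s3'); dp([.512,-.118,.108])
```

```text
t 6.0 ee [ 0.51   -0.1184  0.2863] xaxis yaw 60.1 zax [ 0.006 -0.001 -1.   ] j [-0.23  0.14  1.79  0.    1.21  0.29] F [ 0.4  0.4 -0.3] w 0.997
dp cm [ 0.09  0.05 17.83]
```

View pics/w2.png

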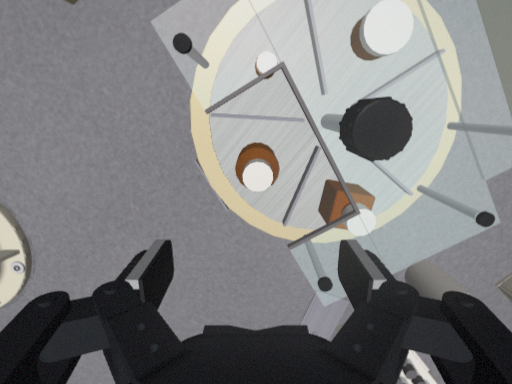

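Run:
```python
from m import *
f=load('w2'); P=cloud(f); p=f['p'].astype(int)
m=(p.min(-1)>150)&(np.hypot(P[...,0]-.512,P[...,1]+.118)<.04)&(P[...,2]>.12)
c=max(cv2.findContours(m.astype(np.uint8),0,1)[0],key=cv2.contourArea)
print(cv2.fitEllipse(c),np.median(P[m][:,2]),cv2.fitEllipse(np.array([atz(f,u,v,.134)[:2]*1000 for u,v in c[:,0]],np.float32)))
crop('w2',180,30,440,260,3,'w2c')
# knob
k=(p.max(-1)<60)&(abs(P[...,2]-.208)<.006)&(np.hypot(P[...,0]-.622,P[...,1]+.117)<.04)
c=max(cv2.findContours(k.astype(np.uint8),0,1)[0],key=cv2.contourArea)
print('knob',cv2.fitEllipse(np.array([atz(f,u,v,.208)[:2]*1000 for u,v in c[:,0]],np.float32)))
for u,v in [(283,66),(357,213),(207,111),(289,246)]: print('notch',atz(f,u,v,.145)[:2])
```

```text
((257.43817138671875, 176.0460968017578), (29.100555419921875, 29.622451782226562), 80.03851318359375) 0.13386789357508627 ((513.9774169921875, -117.96214294433594), (31.879966735839844, 32.16862106323242), 141.56370544433594)
knob ((621.699462890625, -116.2165298461914), (45.766456604003906, 46.28546905517578), 78.49586486816406)
notch [ 0.5874793  -0.03558027]
notch [ 0.58870768 -0.2041497 ]
notch [ 0.50442212 -0.03485754]
notch [ 0.50659756 -0.2027709 ]
```

View pics/w2c.png

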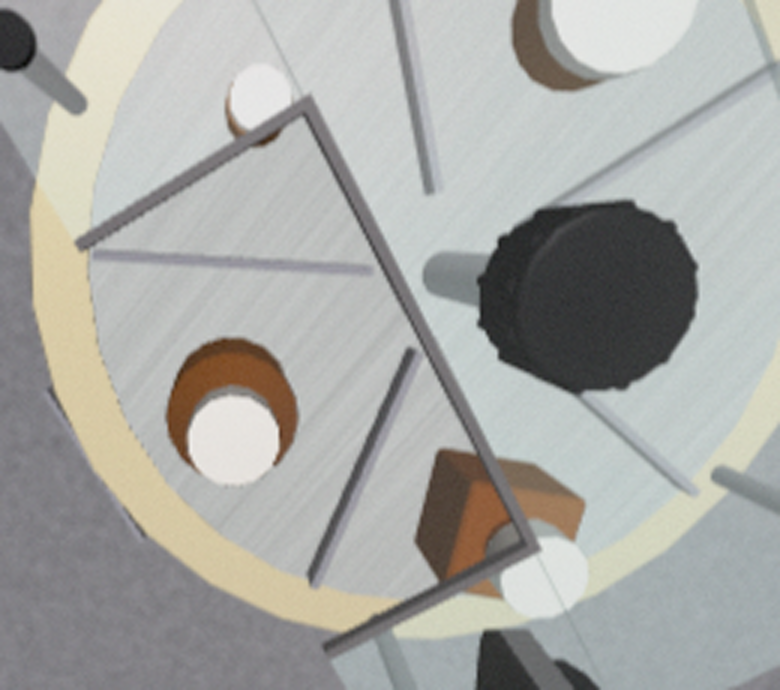

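Run:
```python
from go import *
dp([[.514,-.118,.2],[.514,-.118,.108]])
```

```text
t 6.0 ee [ 0.51   -0.1184  0.2863] xaxis yaw 60.1 zax [ 0.006 -0.001 -1.   ] j [-0.23  0.14  1.79  0.    1.21  0.29] F [ 0.4  0.4 -0.3] w 0.997
dp cm [0.21 0.28 8.63]
dp cm [ 0.19  0.23 17.83]
```

Call:
{"method": "apply_moves", "body": {
  "rows": [
    {"claw": 65,"dp": [0.2,0.25,3],"spin": 0},
    {"claw": 65,"dp": [0.2,0.25,7],"spin": 0},
    {"claw": 65,"dp": [0.2,0.25,11],"spin": 0},
    {"claw": 65,"dp": [0.2,0.25,14],"spin": 0},
    {"claw": 65,"dp": [0.2,0.25,16],"spin": 0},
    {"claw": 65,"dp": [0.2,0.25,17.3],"spin": 0},
    {"claw": 65,"dp": [0.2,0.25,17.8],"spin": 0},
    {"claw": 65,"dp": [0.2,0.25,17.8],"spin": 0}
  ],
  "newtons": 35
}}

```text
t: 6.8
ee_pos: [0.5144, -0.1181, 0.1084]
eef_rot: [0.866, 0.5, 0.002, 0.002]
force: [0.3, -0.1, 1.0]
width: 0.652
```

Run:
```python
from go import *
snap('side','d3'); crop('d3',230,100,430,300,3.4,'d3c'); snap('wrist','w3'); dp([.514,-.118,.108])
```

```text
t 6.9 ee [ 0.515  -0.1182  0.1093] xaxis yaw 60.1 zax [ 0.008 -0.001 -1.   ] j [-0.23  0.36  1.95  0.    0.83  0.29] F [-0.3 -0.3 -0.4] w 0.651
dp cm [-0.03 -0.1   0.13]
```

View pics/d3c.png

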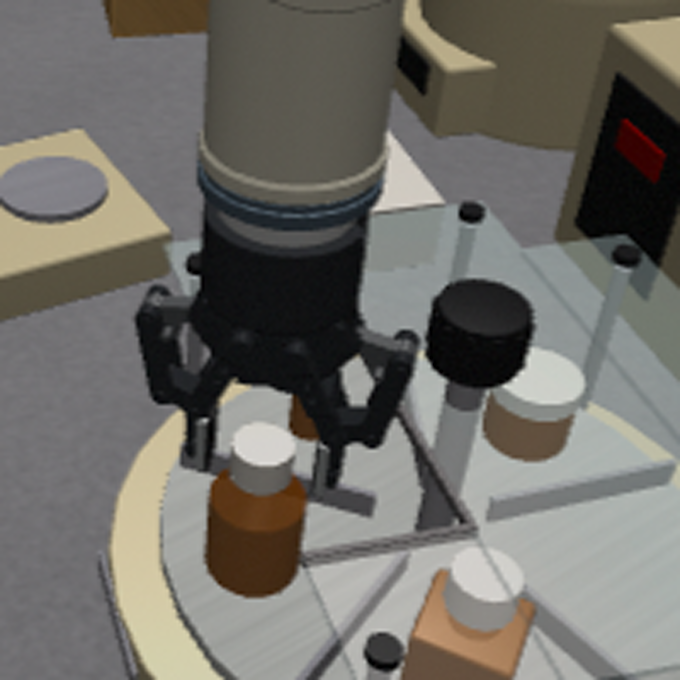

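View pics/w3.png

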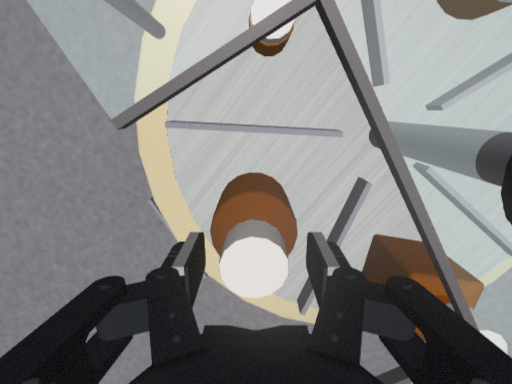

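Call:
{"method": "apply_moves", "body": {
  "rows": [
    {"claw": 20,"dp": [0,-0.1,0.1],"spin": 0},
    {"claw": 20,"dp": [0,-0.1,0.1],"spin": 0},
    {"claw": 20,"dp": [0,-0.1,0.1],"spin": 0},
    {"claw": 20,"dp": [0,-0.1,0.1],"spin": 0},
    {"claw": 20,"dp": [0,-0.1,0.1],"spin": 0},
    {"claw": 20,"dp": [0,-0.1,-0.3],"spin": 0},
    {"claw": 20,"dp": [0,-0.1,-1],"spin": 0},
    {"claw": 20,"dp": [0,-0.1,-2],"spin": 0}
  ],
  "newtons": 35
}}

```text
t: 7.7
ee_pos: [0.5136, -0.1176, 0.1297]
eef_rot: [0.866, 0.5, 0.003, 0.002]
force: [-0.2, 0.7, -2.7]
width: 0.386
```

Run:
```python
from go import *
snap('side','d4'); crop('d4',230,100,430,300,3.4,'d4c'); dp([.514,-.118,.108])
```

```text
t 7.75 ee [ 0.5147 -0.1179  0.1315] xaxis yaw 60.1 zax [ 0.009 -0.001 -1.   ] j [-0.23  0.32  1.94  0.    0.87  0.29] F [ 0.9 -0.8 -1. ] w 0.387
dp cm [-0.05 -0.08  2.35]
```

View pics/d4c.png

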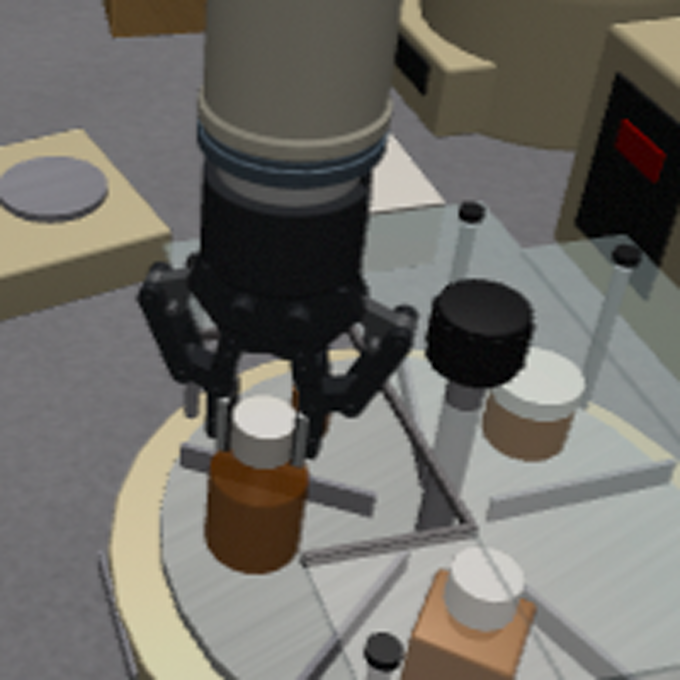

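Call:
{"method": "apply_moves", "body": {
  "rows": [
    {"claw": 20,"dp": [0,0,-1],"spin": 0},
    {"claw": 20,"dp": [0,0,-3],"spin": 0},
    {"claw": 20,"dp": [0,0,-5],"spin": 0},
    {"claw": 20,"dp": [0,0,-7.5],"spin": 0},
    {"claw": 20,"dp": [0,0,-10],"spin": 0},
    {"claw": 20,"dp": [0,0,-12.5],"spin": 0},
    {"claw": 20,"dp": [0,0,-14],"spin": 0},
    {"claw": 20,"dp": [0,0,-14.5],"spin": 0}
  ],
  "newtons": 50
}}

```text
t: 8.55
ee_pos: [0.5141, -0.1179, 0.279]
eef_rot: [0.866, 0.5, 0.005, 0.004]
force: [-0.6, 0.5, -3.3]
width: 0.377
```

Run:
```python
from go import *
dp([.4685,.2795,.275])
snap('scene','s4'); crop('s4',130,60,330,280,3,'s4c')
```

```text
t 8.55 ee [ 0.5141 -0.1179  0.279 ] xaxis yaw 60.1 zax [ 0.013 -0.002 -1.   ] j [-0.23  0.15  1.79  0.    1.19  0.29] F [-0.6  0.5 -3.3] w 0.377
dp cm [ 32.16 -23.79   0.25]
```

View pics/s4c.png

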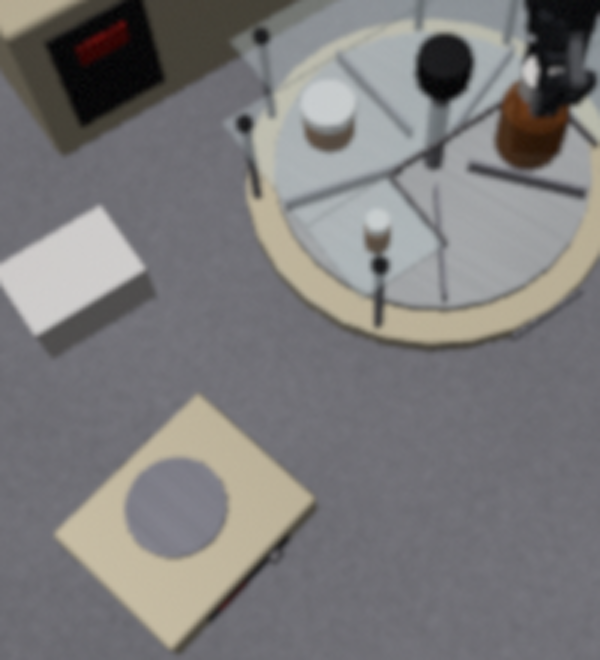

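Call:
{"method": "apply_moves", "body": {
  "rows": [
    {"claw": 20,"dp": [0.8,-0.6,0],"spin": 0},
    {"claw": 20,"dp": [2.4,-1.8,0],"spin": 0},
    {"claw": 20,"dp": [4.8,-3.6,0],"spin": 0},
    {"claw": 20,"dp": [7.8,-5.8,0],"spin": 0},
    {"claw": 20,"dp": [10.8,-8,0],"spin": 0},
    {"claw": 20,"dp": [13.6,-10.1,0],"spin": 0},
    {"claw": 20,"dp": [15.6,-11.5,0],"spin": 0},
    {"claw": 20,"dp": [16.4,-12.1,0],"spin": 0}
  ]
}}

```text
t: 9.4
ee_pos: [0.4897, 0.0871, 0.2768]
eef_rot: [0.865, 0.501, 0.004, 0.003]
force: [-0.0, -0.3, -2.9]
width: 0.381
```

Run:
```python
from go import *
dp([.4685,.2795,.25])
```

```text
t 9.4 ee [0.4897 0.0871 0.2768] xaxis yaw 60.2 zax [ 0.01  -0.002 -1.   ] j [ 0.18  0.1   1.85 -0.    1.18  0.7 ] F [-0.  -0.3 -2.9] w 0.381
dp cm [ 15.63 -11.43   2.63]
```

Call:
{"method": "apply_moves", "body": {
  "rows": [
    {"claw": 20,"dp": [0.8,-0.6,0],"spin": 0},
    {"claw": 20,"dp": [2.4,-1.8,0],"spin": 0},
    {"claw": 20,"dp": [4.8,-3.5,0.5],"spin": 0},
    {"claw": 20,"dp": [7.8,-5.7,1],"spin": 0},
    {"claw": 20,"dp": [10.8,-7.9,1.6],"spin": 0},
    {"claw": 20,"dp": [13.4,-9.8,2.2],"spin": 0},
    {"claw": 20,"dp": [15,-11,2.6],"spin": 0},
    {"claw": 20,"dp": [15.6,-11.4,2.6],"spin": 0}
  ]
}}

```text
t: 10.2
ee_pos: [0.4679, 0.2802, 0.249]
eef_rot: [0.865, 0.502, 0.003, 0.003]
force: [-0.1, -1.2, -2.9]
width: 0.377
```

Run:
```python
from go import *
snap('wrist','w5'); snap('side','d5'); snap('scene','s5'); dp([.4685,.2795,.135])
crop('d5',150,50,350,230,4,'d5c'); crop('s5',120,150,280,290,5,'s5c')
```

```text
t 10.35 ee [0.4686 0.2785 0.25  ] xaxis yaw 60.2 zax [ 0.01  -0.003 -1.   ] j [ 0.54  0.21  1.79 -0.01  1.14  1.06] F [-0.2 -0.1 -2.1] w 0.378
dp cm [ 0.05 -0.17 11.5 ]
```

View pics/w5.png

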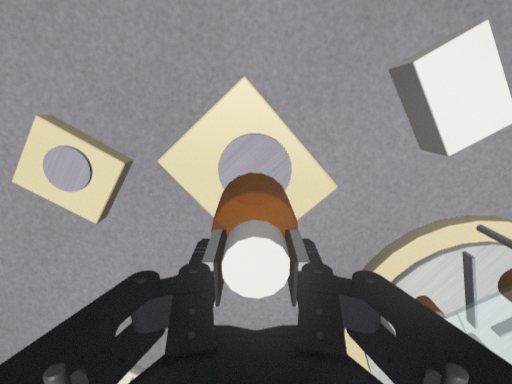

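View pics/d5c.png

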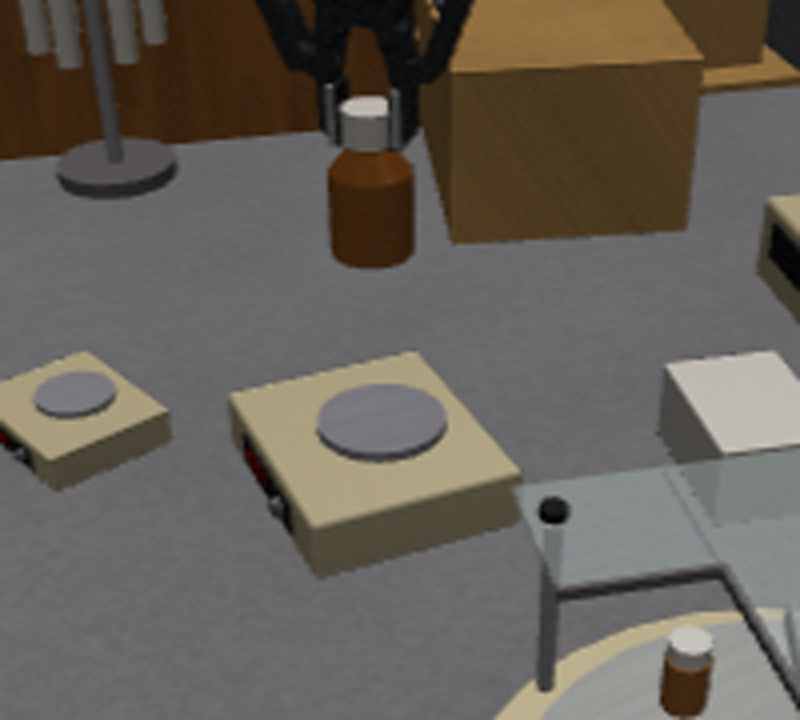

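View pics/s5c.png

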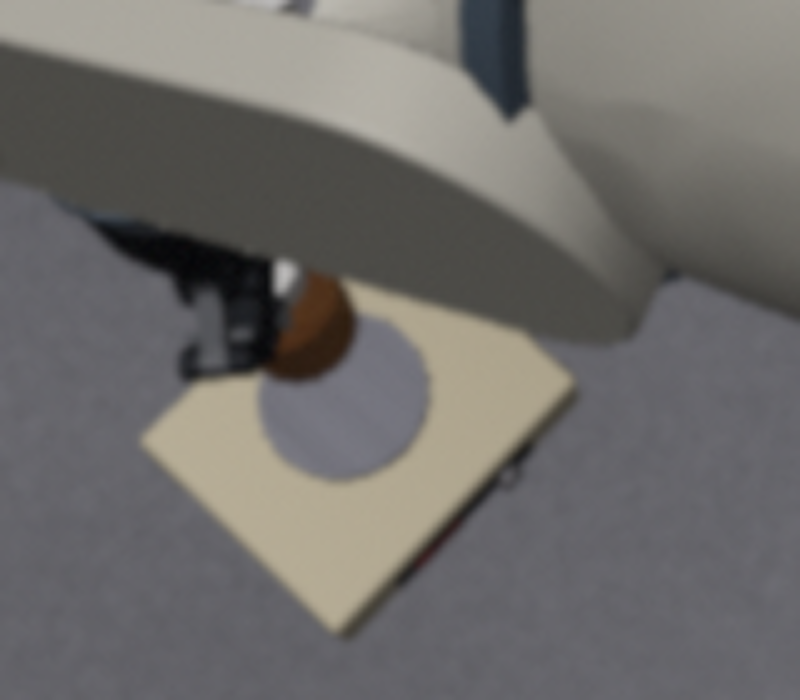

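Run:
```python
from m import *
f=load('w5'); P=cloud(f); p=f['p'].astype(int)
m=(abs(P[...,2]-.056)<.004)&(np.hypot(P[...,0]-.468,P[...,1]-.279)<.07)&(abs(p[...,0]-p[...,2])<25)
c=max(cv2.findContours(m.astype(np.uint8),0,1)[0],key=cv2.contourArea)[:,0]
pts=np.array([atz(f,u,v,.056)[:2] for u,v in c if v<178])
from scipy.optimize import least_squares
s=least_squares(lambda q:np.hypot(pts[:,0]-q[0],pts[:,1]-q[1])-q[2],[.468,.279,.045],loss='soft_l1',f_scale=.001);print('plate',s.x)
print('captop',atz(f,254,262,.25+.026)[:2], 'ee .4686 .2785')
g=load('d5')
for n,u,v,z in (('cap',150+366/4,50+108/4,.276),('foot',150+372/4,50+246/4,.182)):
    print(n,atz(g,u,v,z)[:2], proj(g,[.4686,.2785,z])-[u,v])
```

```text
plate [0.47618308 0.29266614 0.03303202]
captop [0.46946036 0.28383902] ee .4686 .2785
cap [0.46705013 0.27296103] [ 0.2546556  -0.89672956]
foot [0.46908859 0.284089  ] [0.18384663 0.9738719 ]
```

Run:
```python
from m import *
f=load('w5')
for u,v in [(255.5,132.5),(218.5,169),(292,169)]: print(atz(f,u,v,.056))
a,b=atz(f,218.5,169,.056),atz(f,292,169,.056); print('w',np.hypot(*(a-b)[:2]),(a+b)/2)
K=f['K']; 
print('proj plate est',proj(f,[.469,.2795,.056]))
crop('w5',150,70,350,220,4,'w5c')
```

```text
[0.49243039 0.31872917 0.056     ]
[0.43175869 0.30322187 0.056     ]
[0.5094159  0.25870964 0.056     ]
w 0.08950966358306459 [0.47058729 0.28096576 0.056     ]
proj plate est [254.75651656 170.65926805]
```

View pics/w5c.png

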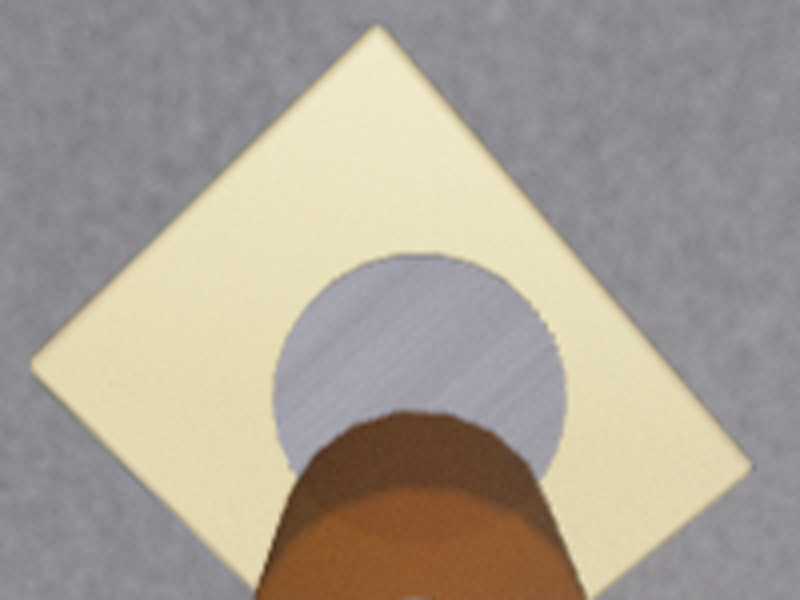

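Call:
{"method": "apply_moves", "body": {
  "rows": [
    {"claw": 20,"dp": [0.1,-0.2,1.5],"spin": 0},
    {"claw": 20,"dp": [0.1,-0.2,4],"spin": 0},
    {"claw": 20,"dp": [0.1,-0.2,7],"spin": 0},
    {"claw": 20,"dp": [0.1,-0.2,9.5],"spin": 0},
    {"claw": 20,"dp": [0.1,-0.2,11],"spin": 0},
    {"claw": 20,"dp": [0.1,-0.2,11.7],"spin": 0},
    {"claw": 20,"dp": [0.1,-0.2,12],"spin": 0},
    {"claw": 20,"dp": [0.1,-0.2,12],"spin": 0}
  ]
}}

```text
t: 11.15
ee_pos: [0.469, 0.2797, 0.1304]
eef_rot: [0.865, 0.501, 0.004, 0.004]
force: [0.9, -0.5, -1.7]
width: 0.384
```

Run:
```python
from go import *
snap('side','d6'); dp([.469,.2795,.1245])
crop('d6',190,70,310,190,6,'d6c'); snap('wrist','w6')
```

```text
t 11.2 ee [0.4691 0.28   0.1308] xaxis yaw 60.2 zax [ 0.011 -0.002 -1.   ] j [ 0.54  0.35  1.9  -0.01  0.89  1.07] F [ 0.5  0.3 -2. ] w 0.38
dp cm [-0.05  0.    0.63]
```

View pics/d6c.png

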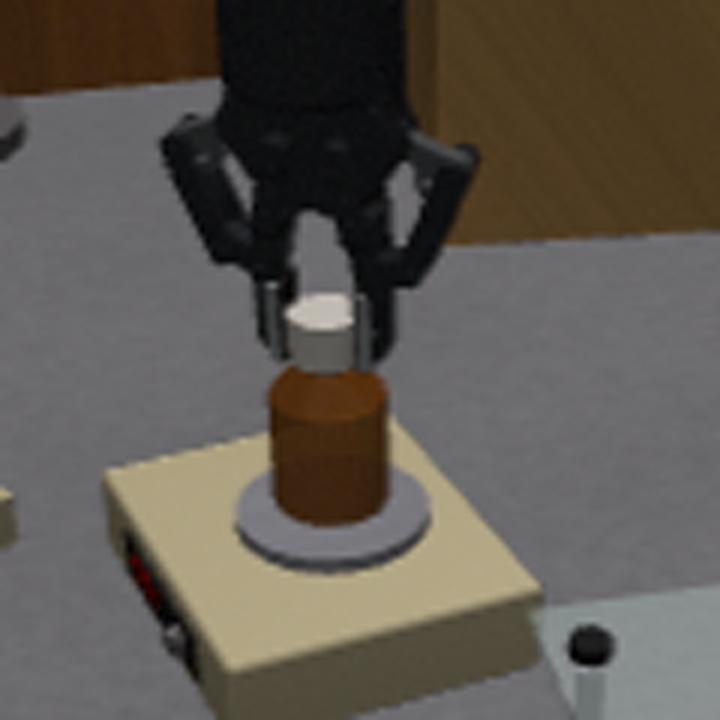

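View pics/w6.png

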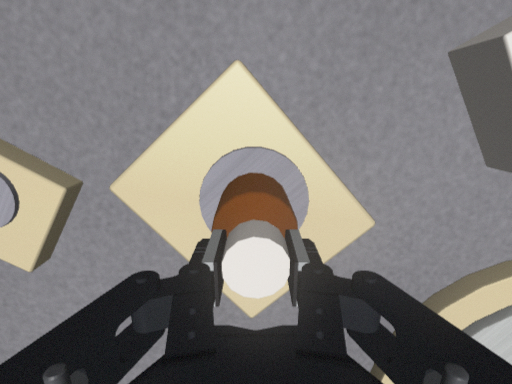

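Call:
{"method": "apply_moves", "body": {
  "rows": [
    {"claw": 20,"dp": [0,0,0.2],"spin": 0},
    {"claw": 20,"dp": [0,0,0.3],"spin": 0},
    {"claw": 20,"dp": [0,0,0.4],"spin": 0},
    {"claw": 20,"dp": [0,0,0.5],"spin": 0},
    {"claw": 20,"dp": [0,0,0.6],"spin": 0},
    {"claw": 20,"dp": [0,0,0.6],"spin": 0},
    {"claw": 20,"dp": [0,0,0.6],"spin": 0},
    {"claw": 20,"dp": [0,0,0.6],"spin": 0}
  ]
}}

```text
t: 12.05
ee_pos: [0.4694, 0.2805, 0.1255]
eef_rot: [0.865, 0.501, 0.005, 0.003]
force: [-2.9, -0.3, 5.8]
width: 0.383
```

Call:
{"method": "apply_moves", "body": {
  "rows": [
    {"claw": 45,"dp": [0,0,0],"spin": 0},
    {"claw": 55,"dp": [0,0,0],"spin": 0},
    {"claw": 65,"dp": [0,0,0],"spin": 0},
    {"claw": 70,"dp": [0,0,0],"spin": 0},
    {"claw": 75,"dp": [0,0,0],"spin": 0},
    {"claw": 75,"dp": [0,0,-1],"spin": 0},
    {"claw": 75,"dp": [0,0,-3],"spin": 0},
    {"claw": 75,"dp": [0,0,-5],"spin": 0}
  ]
}}

```text
t: 12.85
ee_pos: [0.4687, 0.2804, 0.1764]
eef_rot: [0.865, 0.501, 0.004, 0.003]
force: [0.3, 0.5, 0.2]
width: 0.75
```

Call:
{"method": "apply_moves", "body": {
  "rows": [
    {"claw": 75,"dp": [0,0,-2],"spin": 0},
    {"claw": 75,"dp": [0,0,-5],"spin": 0},
    {"claw": 75,"dp": [0,0,-8],"spin": 0},
    {"claw": 75,"dp": [0,0,-10],"spin": 0},
    {"claw": 75,"dp": [-1,0,-12],"spin": 0},
    {"claw": 75,"dp": [-2,0,-12],"spin": 0},
    {"claw": 75,"dp": [-2,0,-12],"spin": 0},
    {"claw": 75,"dp": [-2,0,-12],"spin": 0}
  ]
}}

```text
t: 13.65
ee_pos: [0.457, 0.2629, 0.2956]
eef_rot: [0.865, 0.501, 0.004, 0.003]
force: [-0.3, -0.6, -0.0]
width: 0.75
```

Run:
```python
from go import *
snap('wrist','w7'); snap('side','d7'); snap('scene','s7'); dp([.469,.2795,.12])
crop('d7',190,70,310,190,6,'d7c')
g=load('d7')
for z in (.056,.15): print(proj(g,[.469,.28,z]))
```

```text
t 13.8 ee [0.4572 0.2632 0.2954] xaxis yaw 60.2 zax [ 0.01  -0.002 -1.   ] j [ 0.52  0.14  1.77 -0.01  1.23  1.05] F [ 0.2  0.3 -0. ] w 0.751
dp cm [ 1.95  0.05 17.55]
[244.88683201 154.27766643]
[243.68298071 123.5468289 ]
```

View pics/w7.png

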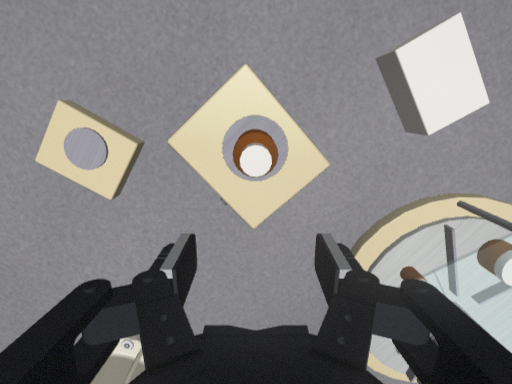

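View pics/d7c.png

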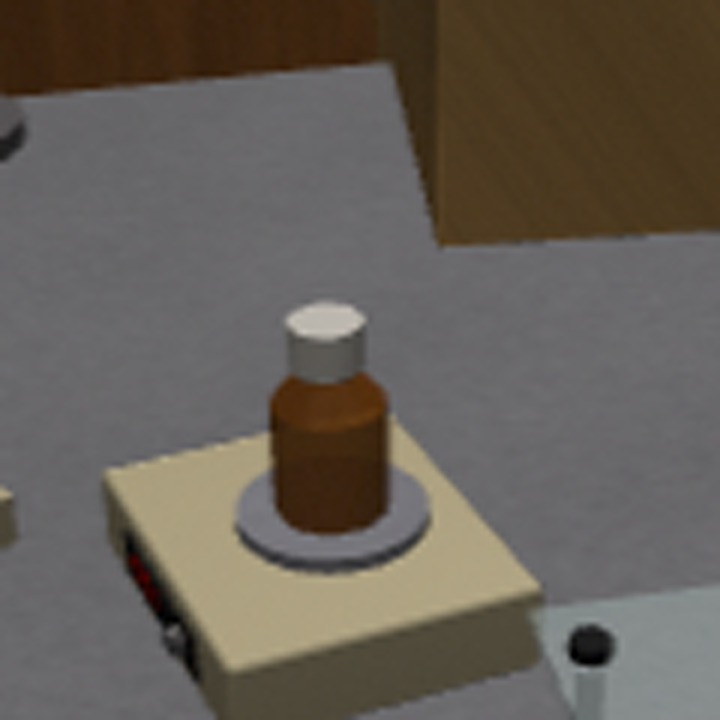

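View pics/s7.png

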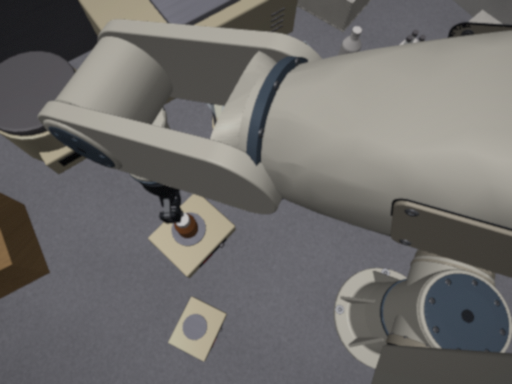

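Run:
```python
from m import *
f=load('w7'); P=cloud(f); p=f['p'].astype(int)
sub=np.zeros(p.shape[:2],bool); sub[105:190,210:300]=1
w=sub&(p.min(-1)>150)&(P[...,2]>.14)
cr=(p[...,0]-p[...,2]>20)&(P[...,2]<.056)&(P[...,2]>.03)
c=max(cv2.findContours(w.astype(np.uint8),0,1)[0],key=cv2.contourArea)
print('cap',cv2.fitEllipse(np.array([atz(f,u,v,.15)[:2]*1000 for u,v in c[:,0]],np.float32)))
pl=sub&(~((p[...,0]-p[...,2]>20)&(P[...,2]<.0535)))&(P[...,2]>.045)
hull=cv2.convexHull(max(cv2.findContours((sub&(abs(p[...,0]-p[...,2])<22)&(P[...,2]>.05)&(P[...,2]<.06)).astype(np.uint8),0,1)[0],key=cv2.contourArea))
print('plate',cv2.fitEllipse(np.array([atz(f,u,v,.056)[:2]*1000 for u,v in hull[:,0]],np.float32)))
```

```text
cap ((468.83489990234375, 280.3885803222656), (32.139930725097656, 32.33124542236328), 23.40125846862793)
plate ((468.6334228515625, 279.7708740234375), (88.35752868652344, 88.91388702392578), 39.49773025512695)
```

The cap centre is within 1 mm of the plate centre and the bottle is upright, so I'm handing in.

```bash
python3 -c "
from station import r
print(r.job_done(), r.sense()['t'])"
```

```text
the job is handed in; nothing more can be done
the job is handed in; nothing more can be done
```

The tall round bottle now stands upright in the middle of the steel plate on the larger warmer, and the arm has let go and is clear of it. I handed the job in at about 14 s of the 45 s allowed.

- **Carousel:** I turned the knob about 80° clockwise. The bottle then stood at (0.514, -0.118), roughly 1 mm off the middle of the opening (about y = -0.119) and 108 mm from the axis against the 110 mm asked.
- **Lift and placing:** I gripped the bottle by its cap, lifted it straight up through the opening, carried it over and lowered it until the wrist force showed contact. I then opened the fingers and backed away.
- **Final check:** The last wrist picture puts the cap centre at (468.8, 280.4) mm and the plate centre at (468.6, 279.8) mm, under 1 mm apart. The side view shows the bottle upright, and the wrist force is back near zero.
- **Disagreements:** The two fixed cameras differed by up to about 5 mm on the carousel's axis and by 2 to 3 mm on the plate, so I relied on the wrist camera. One automatic fit of the plate failed because the held bottle hid part of it; I replaced it with edges read off the picture. The tool was tilted about 0.6° from vertical during the placing.

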